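# Close a flow cell on its dowels and hold it shut

### The job

Lift the blue upper half of the flow cell out of the grey bin, fit its two holes over the two dowels of the aluminium lower half, and press it down against the springy orange gasket until the two halves meet flush all round. Finish while still gripping it and pressing it shut - do not let go or ease off, because the gasket would push the halves apart again - and leave everything else where it stands.

Things in the scene. Friction and masses are not known exactly. Their poses are not given: they have to be found in the camera images.
- upper_center (a point): Centre of the loose upper half (0.15 to 0.31 kg): a blue plate 104 x 56 mm, 14 mm thick, with a black grip block standing on its middle: 40 mm long (x), 20 mm wide (y), 32 mm tall; 46 mm tall in all. The point is 23 mm above the underside. x runs along the length, y across, z up. Grip the block from above across its 20 mm width.
- upper_half: The same upper half, origin at the centre of its underside. Two through holes of 12 mm lie on its x axis, 34 mm either side of the centre. It is the same either way round and may go on turned by half a turn.
- seat (a point): Middle of the flat top face (sealing face) of the fixed lower half, 45 mm above the bench: an aluminium block 104 x 56 mm on a black foot 140 x 94 x 12 mm. x along its length, y across, z up. Shut flush, upper_center is 23 mm above this point; resting unpressed on the gasket, about 29 mm above.
- lower_half: The same lower half, origin under its centre on the bench. Two steel dowels of 10 mm diameter stand on its x axis, 34 mm either side of the middle, and rise 24 mm above its top face; their upper 10 mm tapers to a nose.
- gasket (a joint): The orange gasket pad, 44 x 40 mm, in the middle of the lower half's top face. It is pushed down on springs; the value is how far (m): 0 free, standing 6 mm above the face; 0.006 level with the face. It resists with 4 N at first and 10 N when level, so the upper half's own weight does not close it.
- bin: The open grey bin, fixed, 170 x 300 mm outside (x, y), 45 mm tall, walls and floor 5 mm thick; origin under its centre. The upper half lies flat on its floor, in one half of its length, the filter in the other.
- filter: Bystander in the bin: a round white filter capsule, 44 mm diameter, 36 mm tall; origin at the centre of its underside. Leave alone.
- medium: Bystander: red bottle with a paper label, 66 mm diameter, 130 mm tall, standing on the bench; origin at the centre of its underside.
- buffer: Bystander: amber jar, 56 mm diameter, 110 mm tall, standing on the bench; origin at the centre of its underside.
- beaker: Bystander: glass beaker, 70 mm diameter, 85 mm tall, standing on the bench; origin at the centre of its underside.
- driver: Bystander: screwdriver 170 mm long, lying on the bench.
- tipbox: Bystander: closed blue pipette-tip box 85 x 120 x 60 mm on the bench; origin at the centre of its underside.
- weight: Bystander: brass calibration weight, 44 mm diameter, 35 mm tall, on the bench; origin at the centre of its underside.
There are look-alikes about, which are no part of the job. What is meant by the upper_half is not green or purple, and is the smaller of those in its own colour.

How it is judged:
By the outcome, as a careful person would: the job done as asked, in the order asked, and still so for the second after the job is handed in, while the arm keeps its last pose, push and grip.
It also fails if it takes over 48 s, if anything falls off the work surface, if the arm or the gripper's body presses on something with over 40 N, if the wrist force passes 120 N, or if a joint passes its speed limit or range.

### The arm

A 7-joint arm with a two-finger parallel gripper is mounted at the origin on the work surface. World frame = base frame: x ahead of the robot, y to its left, z up, the work surface at z = 0. Lengths are in m, angles in rad, forces in N, time in s.
With the tool pointing down it reaches from about 0.35 to 0.9 m from the base axis. Payload 7.2 kg.
Tool frame: the origin (TCP) lies between the finger pads; the fingertips stand 22 mm ahead of it and the grasp point (between the pads) lies 3 mm ahead of it; z points along the fingers, y is the direction in which the jaws open and shut (so a half turn about z gives the same grasp; the last joint's range is limited). The gripper opens to 85 mm and grips with 20 to 120 N. Pads are 22 mm wide; open, the fingers measure 114 mm over their backs; the gripper's body (76 mm by 85 mm) begins 54 mm behind the grasp point. The pads swing forward as they close: fully open they stand 13 mm farther back than shut.
Start: joints at [-1.328, 0.411, -0.013, 1.596, 0.006, 1.134, -0.082], TCP at [0.191, 0.595, 0.253] pointing down, gripper open.
Joint ranges: [-2.95, 2.95], [-0.29, 1.99], [-1.47, 1.44], [0.14, 2.54], [-1.03, 4.17], [0.13, 1.85], [-2.86, 2.86]. Speed limits (rad/s): [2.39, 2.39, 3.01, 3.01, 3.14, 3.14, 3.14].

### API

Orientations are given as a unit quaternion [w, x, y, z].
In Python, from plant import * gives the robot as it stands.
- The arm moves only by the tool send_rows, never from a script. Its argument "deltas" is a list of rows, each an object of numbers: "x", "y", "z": the shift along the world's x, y, z in mm; "spin": the turn about the world's z in degrees; "hand": the opening, from 0 (shut) to 1 (fully open). A call has 1 to 10 rows; each row is the pose to reach, as a shift and turn from the pose commanded when the call began; what a row does not reach only later rows make up. A row lasts 1/8 s, in which the tool goes at most 62.5 mm and 10.7 degrees, less where a joint would pass 70% of its speed; a pose out of reach is approached as far as the arm can. A call with a gripper value outside its range is refused whole. The fingers move at their own pace and stop on an object; "force" is the grip in N (left out, the last holds). Time passes only in rows, so rows that repeat a pose let the fingers close. It gives the time, the measured TCP pose, the force and the opening at its end, in the units of the state.
- get_obs(): the state, without advancing time (a new reading comes with each control period).
- capture(name): name is "scene" or "top" or "wrist"; returns a dict with "image" (400x640x3 uint8, red, green, blue), "fx", "fy", "cx", "cy" (pixels), "R" (3x3) and "t" (3): a world point X has camera coordinates R X + t; the wrist camera has in their place "tool_from_camera" (4x4, takes a point from camera to tool coordinates, whose origin is the TCP and whose axes are the flange's). Camera axes: x right, y down, z forward; pixel columns grow to the right and rows downward; lengths in m; the calibration is good to about 2 mm. The wrist camera is an equidistant fisheye: a pixel r from the principal point sees the ray r / f radians off the axis. A picture is of the moment at which its call begins: read the wrist's pose just before it. There is no depth.
- job_done(): hands the job in, once; it reports no verdict.
The state is a dict: "clock": time; "qpos": joint angles; "qd": joint speeds; "effort": joint torques, N m; "position": TCP position; "tcp_rot": TCP orientation; "wrist_force": force on the tool from outside, world axes, zero at the start; "wrist_torque": the same for the moment, N m; "width": finger opening in m.
Only numpy, scipy, OpenCV 4.12 (cv2) and the standard library are available. Lean on these libraries where they do the work, as an engineer would, in place of code of your own. Each camera call takes 0.05 s, during which the arm holds its last target. There are 200 camera calls.

## Working session

There is one attempt and no reset: what is moved stays moved. The work goes in short steps, Python scripts to look and compute and a tool call to move; the robot and the scene stay as the last step left them, time stands still between calls to the robot, and variables do not carry over. Pictures are saved under pics/ and viewed, about 8 in all and at most 12, crops included, and the job is handed in when it is done.

Besides the shell and the picture viewer there is one more tool, called after "Emit:" by a JSON object that holds its "api" and its "payload", one argument or row to a line. send_rows: Moves the arm, as the interface text tells. Its arguments: {"type":"object","properties":{"deltas":{"type":"array","items":{"type":"object","properties":{"x":{"type":"number"},"y":{"type":"number"},"z":{"type":"number"},"spin":{"type":"number"},"hand":{"type":"number"}}}},"force":{"type":"number"}},"required":["deltas"]}

```bash
mkdir -p pics; ls
python3 - <<'E'
from plant import *
import cv2
o=get_obs();print(o['position'],o['tcp_rot'],o['wrist_force'],o['width'],o['clock'])
for n in("top","scene"):
    c=capture(n);cv2.imwrite(f"pics/{n}0.png",c['image'][...,::-1]);print(n,c['fx'],c['fy'],c['cx'],c['cy'],c['R'],c['t'])
E
```

```text
pics
[0.19106596 0.59461544 0.25245124] [-5.70968814e-05  1.54786012e-01  9.87947704e-01 -7.88225797e-04] [-0.37667975 -0.44014805  0.8565008 ] 0.08550208443941185 0.0
top 434.2647125979232 434.2647125979232 317.49972046392537 197.5381906988654 [[ 0.006775   -0.99986053 -0.01526477]
 [-0.99591721 -0.00537256 -0.09011125]
 [ 0.09001667  0.01581295 -0.99581472]] [-0.01392458  0.55265876  1.37152787]
scene 455.47710486444765 455.47710486444765 309.3077307636803 196.90344244125052 [[-0.71567136  0.69820504 -0.01800607]
 [ 0.40280293  0.39154388 -0.82731082]
 [-0.57058242 -0.59933556 -0.56145578]] [ 0.42109806 -0.15898845  1.73208219]
```

View pics/top0.png

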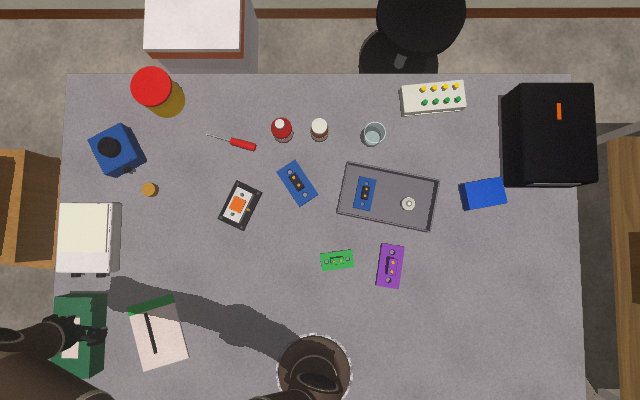

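View pics/scene0.png

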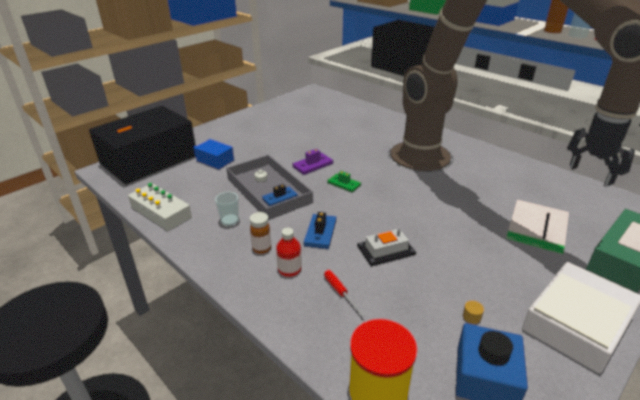

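The top view shows the blue upper half in the bin at about (365,194), the filter at (408,203) and the lower half with orange gasket at (240,205). The larger blue decoy is at (297,184). The scene view agrees.

```bash
cat > h.py <<'E'
from plant import *
import cv2, numpy as np
from scipy.spatial.transform import Rotation as Ro
def cast(c,px,z):
    d=np.c_[(np.array(px,float)-[c['cx'],c['cy']])/[c['fx'],c['fy']],np.ones(len(px))]@c['R']
    o=-c['R'].T@c['t']; return o+d*((z-o[2])/d[:,2])[:,None]
def wcast(c,obs,px,z):
    # wrist: equidistant fisheye
    p=(np.array(px,float)-[c['cx'],c['cy']])/[c['fx'],c['fy']]
    r=np.linalg.norm(p,axis=1,keepdims=True)+1e-12
    d=np.c_[p/r*np.sin(r),np.cos(r)]
    w,x,y,q=obs['tcp_rot'];R=Ro.from_quat([x,y,q,w]).as_matrix()
    T=np.array(c['tool_from_camera']); d=d@(R@T[:3,:3]).T; o=R@T[:3,3]+obs['position']
    return o+d*((z-o[2])/d[:,2])[:,None]
def blobs(img,lo,hi,roi=None,amin=30):
    m=cv2.inRange(cv2.cvtColor(img,cv2.COLOR_RGB2HSV),lo,hi)
    if roi: k=np.zeros_like(m);x0,y0,x1,y1=roi;k[y0:y1,x0:x1]=255;m&=k
    cs,_=cv2.findContours(m,cv2.RETR_EXTERNAL,cv2.CHAIN_APPROX_NONE)
    return [k[:,0,:] for k in sorted(cs,key=cv2.contourArea,reverse=True) if cv2.contourArea(k)>=amin]
def rect(P):
    (cx,cy),(w,h),a=cv2.minAreaRect((P[:,:2]*1000).astype(np.float32))
    if w<h: a+=90;w,h=h,w
    return np.round([cx,cy,w,h,(a+90)%180-90],1)  # mm, long-axis angle deg
E
python3 - <<'E'
from h import *
c=capture("top");I=c['image']
for b in blobs(I,(100,90,40),(125,255,255),(345,165,440,230))[:2]: print("upper",rect(cast(c,b,.019)))
for b in blobs(I,(5,150,120),(20,255,255),(215,180,265,230))[:2]: print("gasket",rect(cast(c,b,.051)))
for b in blobs(I,(0,0,130),(180,60,255),(215,180,265,230))[:2]: print("lower",rect(cast(c,b,.045)))
for b in blobs(I,(0,0,0),(180,255,70),(215,175,268,233))[:2]: print("foot",rect(cast(c,b,.012)))
E
```

```text
upper [ 568.5 -161.5  104.7   56.7  -12.1]
gasket [528.5 243.3  42.5  40.  -25.5]
lower [528.  243.5 103.3  54.6 -25.5]
lower [528.  200.1 156.9  83.1   1. ]
foot [527.8 242.4 139.5  95.3 -25.3]
```

Emit:
{"api": "send_rows", "payload": {
  "deltas": [
    {"x": 377,"y": -756,"z": -20,"spin": 5.8,"hand": 0.5},
    {"x": 377,"y": -756,"z": -20,"spin": 5.8,"hand": 0.5},
    {"x": 377,"y": -756,"z": -20,"spin": 5.8,"hand": 0.5},
    {"x": 377,"y": -756,"z": -20,"spin": 5.8,"hand": 0.5},
    {"x": 377,"y": -756,"z": -20,"spin": 5.8,"hand": 0.5},
    {"x": 377,"y": -756,"z": -20,"spin": 5.8,"hand": 0.5},
    {"x": 377,"y": -756,"z": -20,"spin": 5.8,"hand": 0.5},
    {"x": 377,"y": -756,"z": -20,"spin": 5.8,"hand": 0.5},
    {"x": 377,"y": -756,"z": -20,"spin": 5.8,"hand": 0.5},
    {"x": 377,"y": -756,"z": -20,"spin": 5.8,"hand": 0.5}
  ]
}}

```text
clock: 1.4
position: [0.4706, 0.0341, 0.2387]
tcp_rot: [0.0, 0.104, 0.995, 0.0]
wrist_force: [0.8, 0.4, 0.0]
width: 0.0427
```

Emit:
{"api": "send_rows", "payload": {
  "deltas": [
    {"x": 98,"y": -195,"z": -20},
    {"x": 98,"y": -195,"z": -20},
    {"x": 98,"y": -195,"z": -20},
    {"x": 98,"y": -195,"z": -20},
    {"x": 98,"y": -195,"z": -20},
    {"x": 98,"y": -195,"z": -20}
  ]
}}

```text
schema error: expected keys x, y, z, spin, hand
```

Run:
```python
from h import *
o=get_obs();c=capture("wrist");I=c['image'];cv2.imwrite("pics/w1.png",I[...,::-1])
print(o['position'],o['tcp_rot'],o['clock'],o['width'],c['tool_from_camera'],c['fx'])
for b in blobs(I,(100,90,40),(125,255,255),amin=300)[:4]: print(b.mean(0),rect(wcast(c,o,b,.019)))
```

```text
[0.47055079 0.03408194 0.23867204] [3.05406430e-04 1.04416569e-01 9.94533570e-01 2.53199924e-04] 1.4 0.042687588106035915 [[-4.16246678e-04 -9.63086942e-01 -2.69190209e-01  6.82115550e-02]
 [ 9.99999898e-01 -4.47603792e-04  5.51087345e-05 -5.58159096e-04]
 [-1.73565061e-04 -2.69190158e-01  9.63087031e-01 -1.20215021e-01]
 [ 0.00000000e+00  0.00000000e+00  0.00000000e+00  1.00000000e+00]] 309.70691628693146
[337.51680672 265.71428571] [593.2  56.1 132.1  76.6  33.9]
[ 32.66455696 296.91139241] [ 579.9 -566.8  245.1   99.7  -78.6]
[630.40217391 240.32065217] [743.1 620.5 242.8  99.5  20.3]
[188.38596491 260.87719298] [ 545.5 -152.9   69.1   61.1  -11.7]
```

View pics/w1.png

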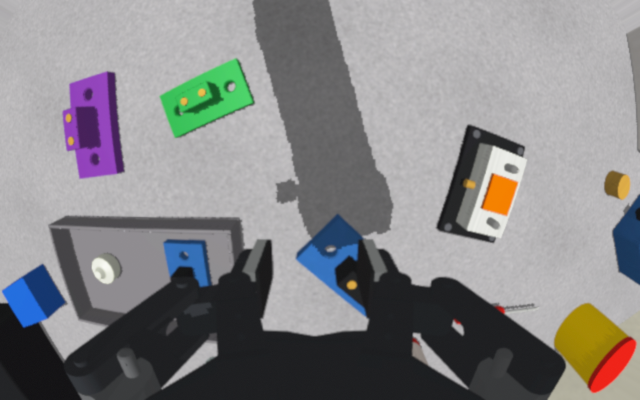

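The wrist view is from midway: larger blue decoy below (335,265), target in bin at (187,258), lower half at (490,190). The second move was refused because of missing keys, so I'm resending it.

Emit:
{"api": "send_rows", "payload": {
  "deltas": [
    {"x": 98,"y": -195,"z": -50,"spin": 0,"hand": 0.5},
    {"x": 98,"y": -195,"z": -50,"spin": 0,"hand": 0.5},
    {"x": 98,"y": -195,"z": -50,"spin": 0,"hand": 0.5},
    {"x": 98,"y": -195,"z": -50,"spin": 0,"hand": 0.5},
    {"x": 98,"y": -195,"z": -50,"spin": 0,"hand": 0.5},
    {"x": 98,"y": -195,"z": -50,"spin": 0,"hand": 0.5}
  ]
}}

```text
clock: 2.2
position: [0.5676, -0.1583, 0.1881]
tcp_rot: [-0.001, 0.104, 0.995, 0.0]
wrist_force: [0.5, -0.2, 0.5]
width: 0.0426
```

Run:
```python
from h import *
o=get_obs();c=capture("wrist");I=c['image'];cv2.imwrite("pics/w2.png",I[...,::-1])
print(o['position'],o['tcp_rot'],o['clock'],o['width'])
for b in blobs(I,(100,90,40),(125,255,255),amin=300)[:4]: print(b.mean(0),rect(wcast(c,o,b,.019)))
```

```text
[ 0.56760554 -0.15827095  0.18814076] [-5.57215018e-04  1.04452954e-01  9.94529621e-01  3.21569793e-04] 2.2 0.04258564505273619
[505.11524164 172.53159851] [598.1  54.6 143.5  77.1  33.9]
[312.7444795  185.17350158] [ 566.7 -160.2  103.7   56.   -11.9]
[ 48.29487179 247.11111111] [ 571.  -562.4  218.   100.1  -79.2]
```

View pics/w2.png

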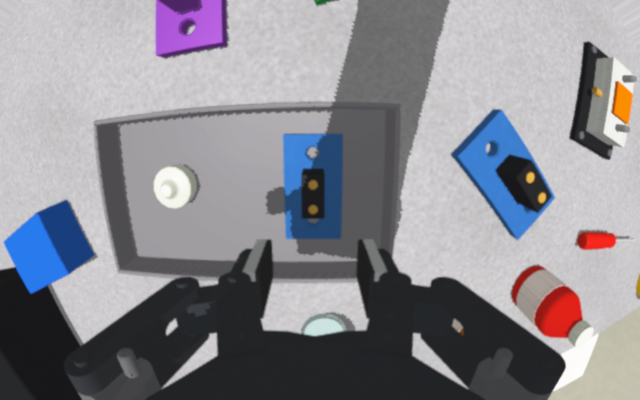

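The plate with its block is at (313,187) with clear space to the bin walls on both sides; the two looks agree to within 2 mm. Descending.

Emit:
{"api": "send_rows", "payload": {
  "deltas": [
    {"x": -1,"y": -1,"z": -40,"spin": 0,"hand": 0.5},
    {"x": -1,"y": -1,"z": -80,"spin": 0,"hand": 0.5},
    {"x": -1,"y": -1,"z": -110,"spin": 0,"hand": 0.5},
    {"x": -1,"y": -1,"z": -125,"spin": 0,"hand": 0.5},
    {"x": -1,"y": -1,"z": -130,"spin": 0,"hand": 0.5},
    {"x": -1,"y": -1,"z": -130,"spin": 0,"hand": 0.5}
  ]
}}

```text
clock: 3.0
position: [0.5675, -0.1599, 0.0593]
tcp_rot: [0.001, 0.104, 0.995, 0.0]
wrist_force: [-0.2, -0.3, 0.4]
width: 0.0425
```

Emit:
{"api": "send_rows", "payload": {
  "deltas": [
    {"x": 0,"y": 0,"z": -7,"spin": 0,"hand": 0.5},
    {"x": 0,"y": 0,"z": -13,"spin": 0,"hand": 0.5},
    {"x": 0,"y": 0,"z": -13,"spin": 0,"hand": 0.5},
    {"x": 0,"y": 0,"z": -13,"spin": 0,"hand": 0.1},
    {"x": 0,"y": 0,"z": -13,"spin": 0,"hand": 0.1},
    {"x": 0,"y": 0,"z": -13,"spin": 0,"hand": 0.1},
    {"x": 0,"y": 0,"z": -13,"spin": 0,"hand": 0.1}
  ],
  "force": 80
}}

```text
clock: 3.88
position: [0.5672, -0.1602, 0.0458]
tcp_rot: [0.0, 0.105, 0.995, -0.0]
wrist_force: [0.3, -0.2, 4.2]
width: 0.0187
```

Emit:
{"api": "send_rows", "payload": {
  "deltas": [
    {"x": 0,"y": 0,"z": 15,"spin": 0,"hand": 0.1},
    {"x": 0,"y": 0,"z": 50,"spin": 0,"hand": 0.1},
    {"x": 0,"y": 0,"z": 100,"spin": 0,"hand": 0.1},
    {"x": 0,"y": 0,"z": 120,"spin": 0,"hand": 0.1},
    {"x": 0,"y": 0,"z": 120,"spin": 0,"hand": 0.1}
  ]
}}

```text
clock: 4.5
position: [0.5678, -0.1602, 0.1675]
tcp_rot: [0.002, 0.105, 0.995, 0.0]
wrist_force: [-0.6, -0.1, -3.3]
width: 0.019
```

Emit:
{"api": "send_rows", "payload": {
  "deltas": [
    {"x": 59,"y": 356,"z": 0,"spin": -13.5,"hand": 0.1},
    {"x": 59,"y": 356,"z": 0,"spin": -13.5,"hand": 0.1},
    {"x": 59,"y": 356,"z": 0,"spin": -13.5,"hand": 0.1},
    {"x": 59,"y": 356,"z": 0,"spin": -13.5,"hand": 0.1},
    {"x": 59,"y": 356,"z": 0,"spin": -13.5,"hand": 0.1},
    {"x": 59,"y": 356,"z": 0,"spin": -13.5,"hand": 0.1},
    {"x": 59,"y": 356,"z": 0,"spin": -13.5,"hand": 0.1},
    {"x": 59,"y": 356,"z": 0,"spin": -13.5,"hand": 0.1},
    {"x": 59,"y": 356,"z": 0,"spin": -13.5,"hand": 0.1},
    {"x": 59,"y": 356,"z": 0,"spin": -13.5,"hand": 0.1}
  ]
}}

```text
clock: 5.75
position: [0.6261, 0.1944, 0.1655]
tcp_rot: [-0.0, 0.222, 0.975, -0.0]
wrist_force: [-0.6, 0.4, -2.5]
width: 0.0188
```

Run:
```python
from h import *
o=get_obs();c=capture("wrist");I=c['image'];cv2.imwrite("pics/w3.png",I[...,::-1])
print(o['position'],o['tcp_rot'],o['clock'],o['width'])
zt=o['position'][2]-.0408+.014
for b in blobs(I,(100,90,40),(125,255,255),amin=300)[:3]: print("blue",b.mean(0),rect(wcast(c,o,b,zt)))
for b in blobs(I,(5,150,120),(20,255,255),amin=100)[:3]: print("gasket",b.mean(0),rect(wcast(c,o,b,.051)))
for b in blobs(I,(0,0,0),(180,255,70),amin=500)[:4]: print("foot",b.mean(0),rect(wcast(c,o,b,.012)))
```

```text
[0.62606175 0.19442086 0.16549969] [-2.46929383e-05  2.21751740e-01  9.75103146e-01 -1.39785467e-04] 5.75 0.0187728189240702
blue [314.4978903  199.74050633] [603.5 204.6  57.2  55.6 -25.7]
blue [185.44717445 221.58722359] [583.  134.7  75.4  44.4  33.9]
blue [625.52941176 103.25367647] [627.2 433.4  99.3  70.3 -22.9]
gasket [318.77073171  60.84390244] [526.9 244.8  42.7  38.2 -25.5]
gasket [565.27927928  31.15315315] [575.  489.2  44.6  37.9 -89.9]
gasket [314.45833333 259.4375    ] [669.3 173.1  15.1  14.3 -25.7]
foot [300.70944882 330.96456693] [796.4 114.1 739.2 331.4  63.1]
foot [316.83681462  82.0535248 ] [527.9 244.3 135.9  91.8 -25.3]
foot [170.47239264 237.24539877] [603.2  37.8  68.   55.2  33.7]
foot [ 13.31506849 380.47945205] [ 779.7 -765.2  436.4  144.8  -69.1]
```

View pics/w3.png

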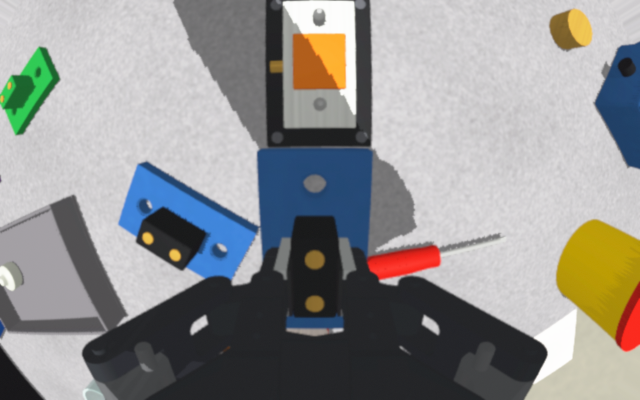

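The held plate is at (315,200) with its visible hole at (314,183). The lower half is straight ahead with dowels near (319,16) and (320,104). I'll compare hole and dowels within this one camera view.

Run:
```python
from h import *
o=get_obs();c=capture("wrist");I=c['image']
cv2.imwrite("pics/w3c.png",cv2.resize(I[0:130,265:375,::-1],None,fx=4.6,fy=4.6,interpolation=cv2.INTER_CUBIC))
zt=o['position'][2]-.0408+.014
w,x,y,q=o['tcp_rot'];R=Ro.from_quat([x,y,q,w]).as_matrix()
hsv=cv2.cvtColor(I,cv2.COLOR_RGB2HSV)
m=cv2.inRange(hsv,(0,0,0),(180,110,255))[165:205,295:335]
n,l,s,ce=cv2.connectedComponentsWithStats(m)
for i in range(1,n):
    if s[i,4]>40:
        p=ce[i]+[295,165]; P=wcast(c,o,[p],zt)[0]; print("hole px",p,s[i],"tool mm top",((P-o['position'])@R*1000).round(1))
        P2=wcast(c,o,[p],zt-.007)[0]; print("  mid-depth",((P2-o['position'])@R*1000).round(1))
for p in [(320,104),(319,16)]:
    for z in(.069,.045): print(p,z,((wcast(c,o,[p],z)[0]-o['position'])@R*1000).round(1))
for p in [(259,150),(372,150)]: print("front corner tool",((wcast(c,o,[p],zt)[0]-o['position'])@R*1000).round(1))
```

```text
hole px [314.32238806 183.05074627] [  8   9  24  19 335] tool mm top [36.  -0.6 26.8]
  mid-depth [34.5 -0.6 33.8]
(320, 104) 0.069 [76.9  3.3 96.6]
(320, 104) 0.045 [ 77.9   3.8 120.6]
(319, 16) 0.069 [141.1   2.7  96.6]
(319, 16) 0.045 [149.2   3.1 120.6]
front corner tool [ 52.4 -27.2  26.8]
front corner tool [52.4 27.1 26.8]
```

View pics/w3c.png

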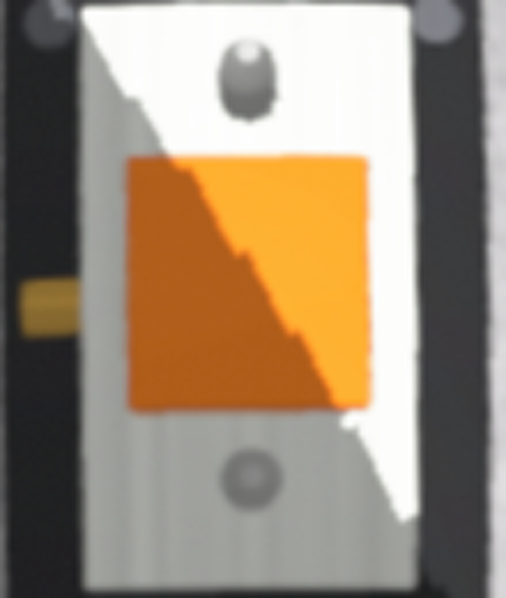

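The crop gives the near dowel nose centre at px (319.3,103.9) and the far nose tip at (318.2,10.8).

Run:
```python
from h import *
o=get_obs();c=capture("wrist")
w,x,y,q=o['tcp_rot'];R=Ro.from_quat([x,y,q,w]).as_matrix()
D=np.array([((P-o['position'])@R)*1000 for P in wcast(c,o,[(319.3,103.9),(318.2,10.8)],.069)]);print(D,np.linalg.norm(D[1]-D[0]))
W=wcast(c,o,[(319.3,103.9),(318.2,10.8)],.069)*1000;print(W,W.mean(0),np.degrees(np.arctan2(*(W[0]-W[1])[1::-1])))
d=W.mean(0)-1000*(o['position']+R@np.array([.0005,-.0004,0]));print("shift mm",d)
```

```text
[[ 76.98716276   2.83893109  96.64015824]
 [145.19576899   2.13890401  96.63631149]] 68.21219844006052
[[557.88482295 230.8313588   69.        ]
 [496.06160327 259.6548479   69.        ]] [526.97321311 245.24310335  69.        ] -24.996078190930124
shift mm [-98.49070597  50.37152605 -96.64396932]
```

Emit:
{"api": "send_rows", "payload": {
  "deltas": [
    {"x": -98.5,"y": 50,"z": -10,"spin": 0.4,"hand": 0.1},
    {"x": -98.5,"y": 50,"z": -30,"spin": 0.4,"hand": 0.1},
    {"x": -98.5,"y": 50,"z": -40,"spin": 0.4,"hand": 0.1},
    {"x": -98.5,"y": 50,"z": -40,"spin": 0.4,"hand": 0.1},
    {"x": -98.5,"y": 50,"z": -40,"spin": 0.4,"hand": 0.1},
    {"x": -98.5,"y": 50,"z": -40,"spin": 0.4,"hand": 0.1}
  ]
}}

```text
clock: 6.65
position: [0.5287, 0.2452, 0.1261]
tcp_rot: [0.001, 0.218, 0.976, 0.0]
wrist_force: [0.1, 0.4, -3.5]
width: 0.019
```

Run:
```python
from h import *
o=get_obs();print(o['position'],o['tcp_rot'],o['wrist_force'])
w,x,y,q=o['tcp_rot'];print(2*np.degrees(np.arctan2(y,x))-180)
c=capture("wrist");cv2.imwrite("pics/w4.png",c['image'][...,::-1])
c=capture("top")
I=c['image'];zt=o['position'][2]-.0408+.014
for b in blobs(I,(100,90,40),(125,255,255),(200,165,280,240))[:3]: print("held",rect(cast(c,b,zt)))
```

```text
[0.5287321  0.24518733 0.12611498] [6.27272593e-04 2.18176998e-01 9.75908973e-01 2.83387979e-04] [ 0.06088426  0.43647674 -3.53800888]
-25.203969744343908
held [556.9 229.1  58.3  42.2  63.8]
held [493.7 245.2  36.5  32.9 -25.9]
```

View pics/w4.png

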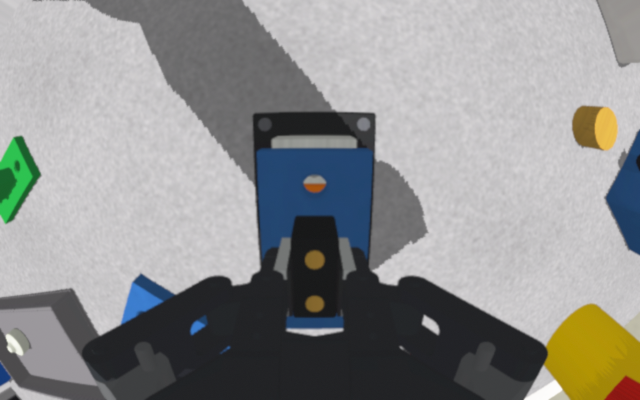

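Laterally the plate (258–373) is centred over the foot (254–375). I'll correct about 1 mm and lower to the dowel noses.

Emit:
{"api": "send_rows", "payload": {
  "deltas": [
    {"x": -1.1,"y": -0.4,"z": 0,"spin": 0,"hand": 0.1},
    {"x": -1.1,"y": -0.4,"z": -8,"spin": 0,"hand": 0.1},
    {"x": -1.1,"y": -0.4,"z": -14,"spin": 0,"hand": 0.1},
    {"x": -1.1,"y": -0.4,"z": -18,"spin": 0,"hand": 0.1},
    {"x": -1.1,"y": -0.4,"z": -21,"spin": 0,"hand": 0.1},
    {"x": -1.1,"y": -0.4,"z": -21,"spin": 0,"hand": 0.1}
  ]
}}

```text
clock: 7.5
position: [0.5263, 0.2454, 0.1043]
tcp_rot: [-0.0, 0.217, 0.976, -0.0]
wrist_force: [-0.6, 0.3, -2.9]
width: 0.0185
```

Emit:
{"api": "send_rows", "payload": {
  "deltas": [
    {"x": 0.5,"y": -0.2,"z": -2,"spin": 0,"hand": 0.1},
    {"x": 0.5,"y": -0.2,"z": -4,"spin": 0,"hand": 0.1},
    {"x": 0.5,"y": -0.2,"z": -6,"spin": 0,"hand": 0.1},
    {"x": 0.5,"y": -0.2,"z": -6,"spin": 0,"hand": 0.1}
  ]
}}

```text
clock: 8.0
position: [0.5268, 0.2453, 0.0983]
tcp_rot: [-0.0, 0.217, 0.976, -0.0]
wrist_force: [-0.3, -0.6, -3.1]
width: 0.0188
```

Emit:
{"api": "send_rows", "payload": {
  "deltas": [
    {"x": 0,"y": 0,"z": -2,"spin": 0,"hand": 0.1},
    {"x": 0,"y": 0,"z": -4,"spin": 0,"hand": 0.1},
    {"x": 0,"y": 0,"z": -6,"spin": 0,"hand": 0.1},
    {"x": 0,"y": 0,"z": -8,"spin": 0,"hand": 0.1},
    {"x": 0,"y": 0,"z": -8,"spin": 0,"hand": 0.1}
  ]
}}

```text
clock: 8.62
position: [0.5269, 0.2453, 0.0907]
tcp_rot: [-0.0, 0.217, 0.976, 0.0]
wrist_force: [-1.9, -0.4, 2.5]
width: 0.0188
```

Emit:
{"api": "send_rows", "payload": {
  "deltas": [
    {"x": 0,"y": 0,"z": -1.5,"spin": 0,"hand": 0.1},
    {"x": 0,"y": 0,"z": -3,"spin": 0,"hand": 0.1},
    {"x": 0,"y": 0,"z": -4.5,"spin": 0,"hand": 0.1},
    {"x": 0,"y": 0,"z": -4.5,"spin": 0,"hand": 0.1}
  ],
  "force": 100
}}

```text
clock: 9.12
position: [0.5269, 0.2454, 0.0863]
tcp_rot: [0.0, 0.217, 0.976, 0.0]
wrist_force: [-2.7, -0.9, 6.4]
width: 0.0182
```

Emit:
{"api": "send_rows", "payload": {
  "deltas": [
    {"x": 0,"y": 0,"z": -0.7,"spin": 0,"hand": 0.1},
    {"x": 0,"y": 0,"z": -1.2,"spin": 0,"hand": 0.1},
    {"x": 0,"y": 0,"z": -1.2,"spin": 0,"hand": 0.1}
  ]
}}

```text
clock: 9.5
position: [0.5269, 0.2453, 0.0858]
tcp_rot: [-0.0, 0.217, 0.976, 0.0]
wrist_force: [-4.9, -2.3, 13.6]
width: 0.0185
```

Emit:
{"api": "send_rows", "payload": {
  "deltas": [
    {"x": -0.4,"y": -0.2,"z": -0.5,"spin": 0,"hand": 0.1},
    {"x": -0.4,"y": -0.2,"z": -1.0,"spin": 0,"hand": 0.1},
    {"x": -0.4,"y": -0.2,"z": -1.0,"spin": 0,"hand": 0.1}
  ]
}}

```text
clock: 9.88
position: [0.5269, 0.2453, 0.0858]
tcp_rot: [0.0, 0.217, 0.976, 0.001]
wrist_force: [-7.5, -2.9, 22.5]
width: 0.0186
```

Run:
```python
from h import *
o=get_obs();print(o['position'],o['tcp_rot'],o['wrist_force'],o['wrist_torque'])
c=capture("scene");cv2.imwrite("pics/s5.png",cv2.resize(c['image'][200:280,340:440,::-1],None,fx=7,fy=7,interpolation=cv2.INTER_CUBIC))
```

```text
[0.52689081 0.24532733 0.08582137] [2.01977899e-04 2.17361736e-01 9.76090741e-01 8.36835976e-04] [-7.54338128 -2.94980154 22.51592176] [-0.78064493  1.6262855  -0.01732333]
```

View pics/s5.png

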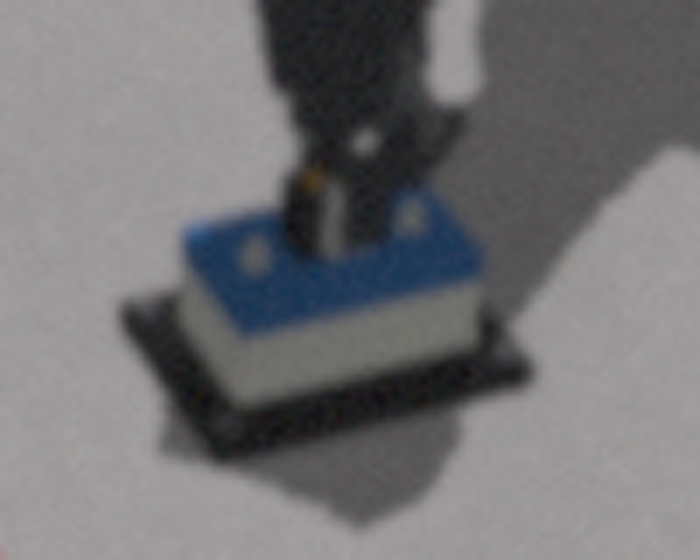

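Emit:
{"api": "send_rows", "payload": {
  "deltas": [
    {"x": -0.8,"y": -0.3,"z": -0.4,"spin": 0,"hand": 0.1},
    {"x": -0.8,"y": -0.3,"z": -0.4,"spin": 0,"hand": 0.1},
    {"x": -0.8,"y": -0.3,"z": -0.4,"spin": 0,"hand": 0.1},
    {"x": -0.8,"y": -0.3,"z": -0.4,"spin": 0,"hand": 0.1}
  ]
}}

```text
clock: 10.42
position: [0.5269, 0.2453, 0.0858]
tcp_rot: [0.001, 0.217, 0.976, 0.001]
wrist_force: [-5.9, -2.5, 23.0]
width: 0.0183
```

Run:
```python
from h import *
o=get_obs();print(o['position'],o['wrist_force'],o['width'])
c=capture("top");I=c['image']
for b in blobs(I,(100,90,40),(125,255,255),(200,165,275,240))[:3]: print(rect(cast(c,b,.059)))
print(job_done())
```

```text
[0.5268579  0.24529572 0.08581426] [-5.89329289 -2.50769309 22.97394531] 0.01827286342613885
[555.5 228.   57.1  40.5  66.4]
[492.  244.5  36.2  31.2 -25.9]
the job is handed in; nothing more can be done
None
```

I fitted the small blue upper half over both dowels of the lower half, pressed it shut, and handed the job in at about 10.5 s, still gripping and pressing. No verdict was reported.

- **Seating:** The plate came onto the dowels with no contact force. Gasket resistance began at the expected height. The tool stopped at z = 85.8 mm, the height I had worked out for flush. It stayed there while the reading rose from 13.6 to 23 N, against about 10 N for the gasket when level.
- **Picture check:** The scene picture before the last small nudge shows the halves shut with no visible gap and both dowels showing through the holes. It is a blurry enlargement, so small gaps would not show.
- **Not perfect:** A sideways load of about 6 N remains, down from 7.5 N after the nudge. The last tilt reading was about 0.1°, which I put down to noise.
- **Final top view:** The arm hides part of the plate there, so I could not confirm its full outline from above.
- **Other objects:** I did not touch anything else on purpose and saw no sign that anything moved, but I did not measure their positions again at the end.
- **Refused command:** One move was refused for missing values. It moved nothing, and I sent it again.

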